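# Knock a stuck power module out of an inclined repair nest

### The arm

A 6-joint arm with a two-finger parallel gripper is mounted at the origin on the work surface. World frame = base frame: x ahead of the robot, y to its left, z up, the work surface at z = 0. Lengths are in m, angles in rad, forces in N, time in s.
With the tool pointing down it reaches from about 0.2 to 0.875 m from the base axis. Payload 3.4 kg.
Tool frame: the origin (TCP) lies between the finger pads; the fingertips stand 25 mm ahead of it and the grasp point (between the pads) lies 6 mm ahead of it (r.nose_length is the z of the fingertips in the tool frame, in m); z points along the fingers, y is the line along which they close (so a half turn about z gives the same grasp; the last joint's range is limited). The gripper opens to 94 mm and grips with 3 to 60 N. Pads are 16 mm wide; open, the fingers measure 119 mm over their backs; the gripper's body (75 mm by 177 mm) begins 78 mm behind the grasp point.
Start: joints at [-1.361, 0.276, 1.505, -0, 1.361, -0.121], TCP at [0.187, -0.544, 0.23] pointing down, gripper open.
Joint ranges: [-2.89, 2.89], [-0.75, 2.08], [0.22, 2.7], [-1.18, 4.32], [0.11, 2.71], [-2.7, 2.7]. Speed limits (rad/s): [2.57, 2.57, 3.14, 3.14, 3.14, 3.14].

### API

Orientations are given as a unit quaternion [w, x, y, z].
In Python, from plant import r, gripper_to, inverse_kinematics, vision, models, telemetry gives the robot as it stands. Calls block until the motion is done:
- r.move_to(position, orientation): joint-space move of the TCP to a pose.
- r.move_l(position, rot=None, vel=0.15, guard=None): straight line of the TCP; rot=None keeps the orientation; vel is the mean speed in m/s. With guard (N) it stops when the force on the tool has changed by that much, and returns True; else False.
- r.movej(angles): joint-space move.
- gripper_to(opening, f_grip=None): finger opening in m; f_grip is the grip in N (None keeps the last); returns when the fingers have stopped.
- r.hold(seconds).
- inverse_kinematics(position, orientation): joint angles nearest the present ones, or None.
- vision.snapshot(name): name is "scene" or "top" or "wrist"; returns the picture (480x640x3 uint8, red, green, blue); there is no depth.
- vision.get_calibration(name): a dict with "fx", "fy", "cx", "cy" (pixels), "position" and "orientation" of the camera in the world. Camera axes: x right, y down, z forward; pixel columns grow to the right and rows downward; lengths in m; the calibration is good to about 2 mm. A picture is of the moment at which its call begins: read the wrist's pose just before it. get_calibration takes no time and is no camera call; for the wrist camera it gives the pose at the moment of the call.
A pose or a line that the arm cannot do raises r.PlanningError and nothing moves.
- r.sign_off(): hands the job in; it is judged then, once.
Trained networks look in the newest picture that a camera, given by its name, has taken for a name from the list of things; names that differ only in an ending like _2 or _b are one class to them, and where a whole thing is asked for, a point or a joint stands for the part that bears it (a point fixed in the world has none). Each returns a list of dicts, best first, with "score" (0 to 1); they miss things now and then, are a little off and sometimes report something else, mostly with a low value. They report only what shows in the picture. A call takes as long as a camera call. They do not tell look-alikes from the thing itself.
- models.boxes_of(thing, camera): "at" ([x, y, z] in m, in world coordinates, good to about 4 mm: the middle of the surface that is visible of it).
- models.regions_of(thing, camera): "pixels" (480x640 bool, what is visible of it).
- models.mark_of(thing, camera): "at" ([x, y, z] in m, in world coordinates, good to about 4 mm: a listed point, or the origin of a listed thing).
Readings, each from a call of its own:
- telemetry.current_t(): time.
- telemetry.current_joints(): joint angles.
- telemetry.current_dq(): joint speeds.
- telemetry.current_joint_efforts(): joint torques, N m.
- telemetry.current_ee_pos(): TCP position.
- telemetry.current_tool_rot(): TCP orientation.
- telemetry.current_wrist_force(): force on the tool from outside, world axes, zero at the start.
- telemetry.current_torque(): the same for the moment, N m.
- telemetry.current_opening(): finger opening in m.
- telemetry.current_finger_force(): force on a finger pad.
Only numpy, scipy, OpenCV 4.12 (cv2) and the standard library are available. Lean on these libraries where they do the work, as an engineer would, in place of code of your own. Each camera call takes 0.05 s, during which the arm holds its last target. There are 200 camera calls.

### The job

A finned power module is stuck flush in one of the two nests of the sloping repair fixture; a plain blanking block sits in the other. Lift the knockout rod of the module's nest by its handle until the rod has pushed the module up as far as it goes, then take the module out and lay it flat inside the shallow steel tray, tipped a quarter turn so that the face with the two brass terminals is up. Do not drop the module, leave the blanking block down in its nest, and do not shove or knock over the spray bottle, the jar, the solder spool or the cleaner can.

Things in the scene. Friction and masses are not known exactly. Their poses are not given: they have to be found in the camera images.
- nest_block: aluminium block 76 x 152 x 60 mm with a sloping face. Origin: middle of that face, 152 mm above the bench. x: up the slope, away from the robot; y: across it; z: straight out of the face, leaning 30 deg from vertical to the robot's side. Square pockets 38 x 38, 48 mm deep, at x 0, y +38 (nest a) and y -38 mm (nest b). It and its stand are fixed; base plate 170 x 190 x 8 mm.
- rib (a point): top of the middle one of three guard ribs that run along x on the block's face, 20 mm high, 76 mm long, at y -10 to +10, 65 to 77 and -77 to -65 mm. Between them a part can be gripped only on its x faces (down-slope and up-slope), the fingers along the block's z. Axes as nest_block.
- rod_a_grip (a point): grip point on the handle of knockout rod a (nest a, y +38 mm): square steel post 16 x 16 mm along the block's z, down-slope of the block at x -84 mm. The point is on its centre line, 15 mm below its top end; the post goes on 88 mm below. At rest the point is 10 mm below the plane of the face. Axes as nest_block.
- rod_b_grip (a point): the same for knockout rod b (nest b, y -38 mm)
- rod_a (a joint): lift of knockout rod a in m along the block's z axis, with its handle: 0 down, 0.028 fully up (stop). It stays where it is left (friction 6 N; lifting takes about 10 N). The rod head meets the part after 2 mm, so fully up the part stands 26 mm proud, 22 mm still in the pocket.
- rod_b (a joint): the same for rod b
- module_mid (a point): centre of the module: grey box 36 x 36 x 48 mm (z long), about 0.16 kg; in its nest it stands along the block's axes (same x, y, z), top flush with the face (centre 24 mm below it). Top (+z) has five low fins; its +y face, hidden in the nest, has two brass terminal strips along z. That +y face must end up.
- blank_mid (a point): centre of the plain blanking block in the other nest: same box, with a low round disc on top and no terminals
- tray: shallow steel tray 160 x 150 mm outside (x, y), rim 12 mm above the bench, walls and floor 4 mm; fixed. Origin: centre of its underside, on the bench
- spray_bottle: upright spray bottle, 72 mm diameter, 182 mm high, its nozzle reaching 50 mm from the axis along -x; origin: centre of its underside
- flux_jar: upright jar, 48 mm diameter, 50 mm high; origin: centre of its underside
- spool: solder spool standing on its flange, 60 mm diameter, 58 mm high; origin: centre of its underside
- cleaner_can: upright cleaner can, 56 mm diameter, 150 mm high; origin: centre of its underside
Things that resemble listed ones, but are neither listed nor needed, are in the scene too. Several things have the shape of the tray; the one meant has the colours described above. Leave any red look-alike of the part that bears module_mid alone.

How it is judged:
On the way:
1. the module's knockout rod is lifted fully and has pushed the module up out of its nest (z of module_mid in the frame of nest_block between -0.006 and 0.012 m and ((value of joint rod_a above 0.022 m and y of module_mid in the frame of nest_block between 0.03 and 0.046 m) or (value of joint rod_b above 0.022 m and y of module_mid in the frame of nest_block between -0.046 and -0.03 m))), for 0.2 s.
At the end, for the whole second after the job is handed in: The module lies flat and still on the floor of the tray (its centre within 60 mm in x and 55 mm in y of the tray's centre), released, terminal face up within 7 degrees; the blanking block is in its nest, within 6 mm of where it was (angle between module_mid's own y axis and vertical below 0.12 rad and x of module_mid in the frame of tray between -0.06 and 0.06 m and y of module_mid in the frame of tray between -0.055 and 0.055 m and height (world z) of module_mid below 0.027 m and linear speed of module below 0.02 m/s and distance of blank_mid from where it was at the start of the episode below 0.006 m); the robot touches nothing.
It fails at once if the blanking block is raised in or taken out of its nest (10 mm or more) (distance of blank_mid from where it was at the start of the episode above 0.01 m).
It fails at once if the module is dropped (falls free faster than 0.8 m/s, near the bench) (linear speed of module above 0.8 m/s and contact force between the fingers and module below 0.1 N and height (world z) of module_mid below 0.1 m).
It fails at once if the spray bottle, jar, spool or can is shoved over 30 mm (distance of any of spray_bottle, flux_jar, spool, cleaner_can from where it was at the start of the episode above 0.03 m).
It fails at once if the spray bottle, jar, spool or can is knocked over (angle between any of spray_bottle, flux_jar, spool, cleaner_can's own z axis and vertical above 0.4 rad).
It also fails if it takes over 54 s, if anything falls off the work surface, if the arm or the gripper's body presses on something with over 40 N, if the wrist force passes 120 N, or if a joint passes its speed limit or range.

## Working session

There is one attempt and no reset: what is moved stays moved. The work goes in short steps, each a Python script; the robot and the scene stay as the last script left them, time stands still between calls to the robot, and variables do not carry over. Pictures are saved under pics/ and viewed, at most 10 in all, crops included, and the job is handed in when it is done.

```bash
ls; mkdir -p pics; python3 - <<'E'
from plant import r, vision, models, telemetry
import cv2
import numpy as np
for c in ["scene","top"]:
    im=vision.snapshot(c); cv2.imwrite(f"pics/{c}0.png",im[:,:,::-1])
    k=vision.get_calibration(c); print(c,{a:np.round(b,3).tolist() for a,b in k.items()})
    for n in ["nest_block","rib","rod_a_grip","module_mid","blank_mid","tray","spray_bottle","flux_jar","spool","cleaner_can"]:
        print(n,[(np.round(d["at"],3).tolist(),round(d["score"],2)) for d in models.mark_of(n,c)][:5])
print(telemetry.current_t())
E
```

```text
pics
scene {'fx': 517.062, 'fy': 517.062, 'cx': 316.682, 'cy': 233.07, 'position': [1.149, -0.201, 1.111], 'orientation': [-0.233, 0.771, 0.564, -0.18]}
nest_block [([0.559, -0.242, 0.153], 0.97), ([0.56, 0.423, -0.0], 0.46)]
rib [([0.55, -0.239, 0.17], 0.88)]
rod_a_grip [([0.498, -0.204, 0.105], 0.51)]
module_mid [([0.452, -0.406, 0.018], 0.93), ([0.571, -0.284, 0.136], 0.51)]
blank_mid [([0.562, 0.425, 0.001], 0.74), ([0.589, 0.194, 0.003], 0.73), ([0.574, -0.194, 0.131], 0.64)]
tray [([0.328, 0.253, 0.001], 0.85), ([0.589, 0.193, 0.003], 0.65)]
spray_bottle [([0.608, 0.005, 0.0], 0.57)]
flux_jar [([0.415, 0.044, 0.001], 0.94)]
spool [([0.562, -0.423, -0.001], 0.83)]
cleaner_can [([0.563, 0.421, 0.0], 0.68)]
top {'fx': 444.078, 'fy': 444.078, 'cx': 315.083, 'cy': 241.974, 'position': [0.325, -0.013, 0.979], 'orientation': [-0.065, 0.712, -0.696, 0.075]}
nest_block [([0.56, -0.242, 0.152], 0.94)]
rib [([0.552, -0.247, 0.171], 0.73)]
rod_a_grip [([0.495, -0.201, 0.102], 0.63), ([0.613, 0.009, -0.001], 0.3)]
module_mid [([0.574, -0.28, 0.128], 0.92), ([0.449, -0.402, 0.02], 0.57), ([0.608, 0.003, -0.001], 0.27)]
blank_mid [([0.572, -0.206, 0.132], 0.64)]
tray [([0.325, 0.248, -0.002], 0.89), ([0.59, 0.194, 0.001], 0.68)]
spray_bottle [([0.61, 0.006, -0.003], 0.83)]
flux_jar [([0.414, 0.047, -0.004], 0.8), ([0.5, -0.204, 0.102], 0.72)]
spool [([0.561, -0.423, 0.002], 0.93)]
cleaner_can [([0.569, 0.423, -0.0], 0.66)]
1.1
```

View pics/scene0.png

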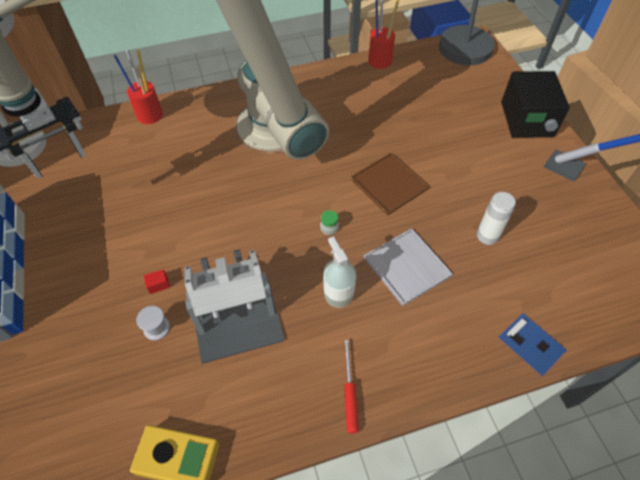

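View pics/top0.png

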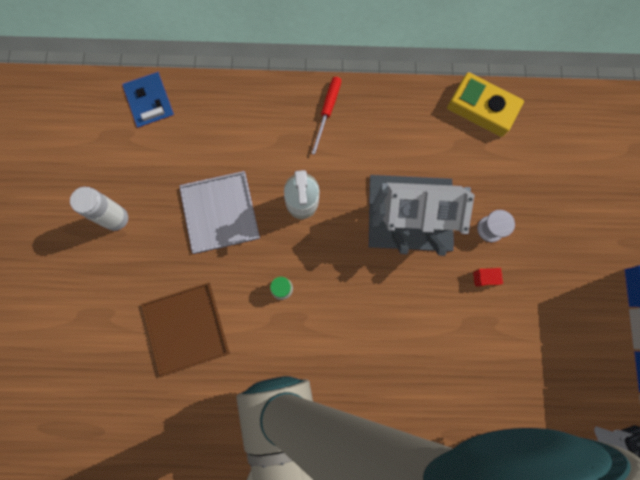

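The steel tray is the grey one at scene (408,265) / top (219,212). The brown one at (390,183) / (185,330) is a decoy. The red cube at scene (157,281) is the look-alike to leave alone. The module is one of two candidates in the nests, at top (408,208) or (447,208), so I'll check those up close with the wrist camera along the block axis.

```bash
cat > h.py <<'E'
from plant import r, gripper_to, inverse_kinematics, vision, models, telemetry as T
import numpy as np, cv2
from scipy.spatial.transform import Rotation as Rn
O=np.array([.5595,-.242,.152]); YAW=0.0
def block(yaw=None):
    return (Rn.from_euler('z',YAW if yaw is None else yaw)*Rn.from_euler('y',-30,degrees=True)).as_matrix()
def q(M):
    return Rn.from_matrix(M).as_quat(scalar_first=True)
def tool_block(s=1):   # fingers close along the block's x
    B=block(); return np.c_[s*B[:,1],s*B[:,0],-B[:,2]]
def P(p): return O+block()@np.array(p)      # block point -> world
def tcp(p,s=1): return P(np.array(p)+[0,0,.006])  # TCP so that grasp point is at p
def tool_place(az,th,s=1):  # tool z pointing at azimuth az, th below the horizon; module y (=s*tool x) up
    z=np.array([np.cos(az)*np.cos(th),np.sin(az)*np.cos(th),-np.sin(th)])
    my=np.array([np.cos(az)*np.sin(th),np.sin(az)*np.sin(th),np.cos(th)])
    x=s*my; return np.c_[x,np.cross(z,x),z]
E
python3 - <<'E'
from h import *
for s in (1,-1):
    for p in ([-.084,-.038,-.01],[-.084,-.038,.018],[0,-.038,.021],[0,-.038,.2],[-.02,0,.25]):
        j=inverse_kinematics(tcp(p),q(tool_block(s))); print('blk',s,p,None if j is None else np.round(j,2))
    for az in np.radians([-50,-30,-10,0,20,40]):
        for th in (22,):
            M=tool_place(az,np.radians(th),s); 
            j=[inverse_kinematics(np.array([.59,.194,h])-.025*M[:,2],q(M)) for h in (.045,.3)]
            print(s,round(np.degrees(az)),th,[None if k is None else np.round(k,2).tolist() for k in j])
s=1
for s in (1,-1):
    j=inverse_kinematics(tcp([-.03,0,.25]),q(tool_block(s)))
    if j is not None: break
r.movej(j)
k=vision.get_calibration("wrist"); im=vision.snapshot("wrist")
print(s,T.current_ee_pos(),{a:np.round(b,3).tolist() for a,b in k.items()})
cv2.imwrite("pics/w0.png",im[:,:,::-1])
for n in ["nest_block","rib","rod_a_grip","module_mid","blank_mid"]:
    print(n,[(np.round(d["at"],3).tolist(),round(d["score"],2)) for d in models.mark_of(n,"wrist")][:5])
E
```

```text
blk 1 [-0.084, -0.038, -0.01] [-0.91  0.22  2.09  0.74  0.63 -1.47]
blk 1 [-0.084, -0.038, 0.018] [-0.94  0.17  2.07  0.69  0.69 -1.43]
blk 1 [0, -0.038, 0.021] [-0.81  0.19  1.91  0.56  0.75 -1.17]
blk 1 [0, -0.038, 0.2] [-0.97 -0.04  1.75  0.47  1.16 -1.11]
blk 1 [-0.02, 0, 0.25] [-1.02 -0.14  1.76  0.46  1.26 -1.1 ]
1 -50 22 [None, None]
1 -30 22 [None, None]
1 -10 22 [[0.63, 0.72, 2.46, 3.94, 1.21, -1.54], None]
1 0 22 [[0.47, 0.76, 2.58, 3.59, 1.37, -1.48], [0.47, 0.02, 2.26, 4.17, 0.51, -2.35]]
1 20 22 [None, [0.0, -0.05, 2.33, 2.3, 0.44, -0.91]]
1 40 22 [[-0.34, 0.75, 2.54, 2.14, 1.26, -1.7], [-0.34, 0.04, 2.24, 1.59, 0.93, -0.61]]
blk -1 [-0.084, -0.038, -0.01] [-0.91  0.22  2.09  0.74  0.63  1.67]
blk -1 [-0.084, -0.038, 0.018] [-0.94  0.17  2.07  0.69  0.69  1.71]
blk -1 [0, -0.038, 0.021] [-0.81  0.19  1.91  0.56  0.75  1.97]
blk -1 [0, -0.038, 0.2] [-0.97 -0.04  1.75  0.47  1.16  2.04]
blk -1 [-0.02, 0, 0.25] [-1.02 -0.14  1.76  0.46  1.26  2.04]
-1 -50 22 [None, None]
-1 -30 22 [None, None]
-1 -10 22 [[0.63, 0.72, 2.46, 3.94, 1.21, 1.6], None]
-1 0 22 [[0.47, 0.76, 2.58, 3.59, 1.37, 1.66], [0.47, 0.02, 2.26, 4.17, 0.51, 0.79]]
-1 20 22 [None, [0.0, -0.05, 2.33, 2.3, 0.44, 2.23]]
-1 40 22 [[-0.34, 0.75, 2.54, 2.14, 1.26, 1.44], [-0.34, 0.04, 2.24, 1.59, 0.93, 2.53]]
1 [ 0.40547507 -0.2428027   0.35836747] {'fx': 358.464, 'fy': 358.464, 'cx': 321.816, 'cy': 239.167, 'position': [0.328, -0.172, 0.491], 'orientation': [0.119, 0.958, -0.033, 0.257]}
nest_block [([0.562, -0.242, 0.15], 0.66)]
rib [([0.552, -0.242, 0.167], 0.59)]
rod_a_grip [([0.493, -0.199, 0.106], 0.75)]
module_mid [([0.447, -0.406, 0.017], 0.66), ([0.573, -0.28, 0.129], 0.63)]
blank_mid [([0.575, -0.206, 0.135], 0.78)]
```

View pics/w0.png

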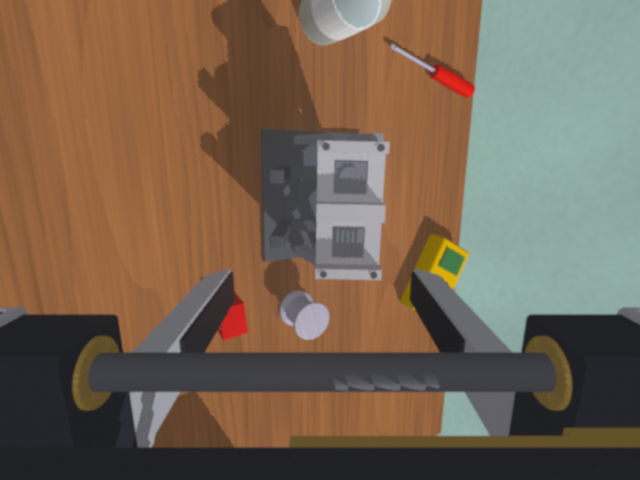

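```bash
python3 - <<'E'
from h import *
im=cv2.imread("pics/w0.png"); c=im[120:290,250:400]
K=vision.get_calibration("wrist")
C=Rn.from_quat(K["orientation"],scalar_first=True).as_matrix()
def proj(p):
    d=C.T@(p-np.array(K["position"])); return np.array([K["fx"]*d[0]/d[2]+K["cx"],K["fy"]*d[1]/d[2]+K["cy"]])
c=cv2.resize(c,None,fx=3.5,fy=3.5,interpolation=cv2.INTER_CUBIC)
def pt(p,col):
    u=(proj(P(p))-[250,120])*3.5; cv2.circle(c,tuple(int(v) for v in u),2,col,-1)
for x in(-.038,.038):
    for y in(-.077,-.065,-.01,.01,.065,.077): pt([x,y,.02],(0,0,255))
for yy in(-.038,.038):
    for x in(-.019,.019):
        for y in(-.019,.019): pt([x,yy+y,0],(0,255,0))
    for x in(-.008,.008):
        for y in(-.008,.008): pt([-.084+x,yy+y,.005],(255,0,0))
cv2.imwrite("pics/crop.png",c)
E
```

```text
(no output)
```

View pics/crop.png

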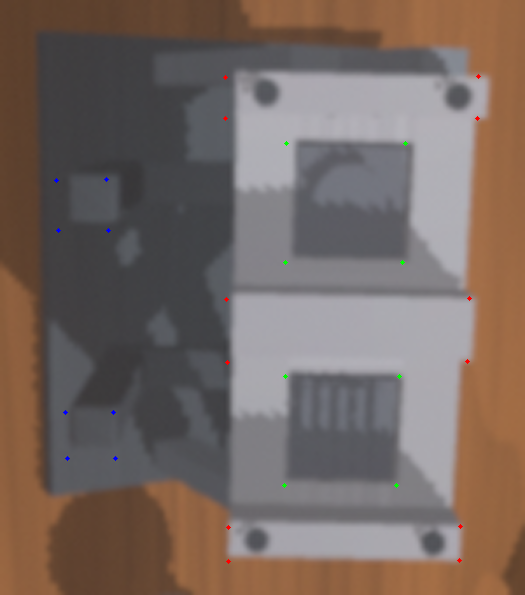

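```bash
python3 - <<'E'
import h; from h import *
from scipy.optimize import least_squares
K=vision.get_calibration("wrist"); C=Rn.from_quat(K["orientation"],scalar_first=True).as_matrix()
def proj(p):
    d=C.T@(p-np.array(K["position"])); return np.array([K["fx"]*d[0]/d[2]+K["cx"],K["fy"]*d[1]/d[2]+K["cy"]])
def sq(cx,cy,w,z): return [[cx-w,cy+w,z],[cx+w,cy+w,z],[cx+w,cy-w,z],[cx-w,cy-w,z]]
pts=sq(0,.038,.019,0)+sq(0,-.038,.019,0)+sq(-.084,.038,.008,.005)+sq(-.084,-.038,.008,.005)+[[-.038,.077,.02],[.038,.077,.02],[-.038,-.077,.02],[.038,-.077,.02]]
px=np.array([(297,140),(412,143),(409,258),(294,257),(290,373),(402,376),(397,482),(288,480),(70,174),(121,174),(119,221),(70,222),(71,404),(120,404),(118,447),(70,447),(236,71),(489,78),(228,557),(460,560)])/3.5+[250,120]
O0=h.O.copy()
for nz in (0,1):
    def f(v):
        h.O=O0+[v[0],v[1],v[3]*nz]; h.YAW=v[2]
        return (np.array([proj(P(p)) for p in pts])-px).ravel()
    s=least_squares(f,[0,0,0,0],loss='soft_l1',x_scale=.01); print(np.round(s.x,4),O0+[s.x[0],s.x[1],s.x[3]*nz]); print(np.round(s.fun.reshape(-1,2),1).tolist())
print([ (np.round(d["at"],3).tolist(),round(d["score"],2)) for d in models.mark_of("rod_b_grip","wrist")])
E
```

```text
[ 0.0025  0.0007 -0.0268  0.    ] [ 0.56197139 -0.24125502  0.152     ]
[[0.0, -0.1], [1.0, -0.3], [0.2, 0.8], [-0.1, 0.4], [0.1, -0.2], [0.6, -0.4], [0.4, 0.5], [-0.2, 0.4], [-0.8, -1.1], [-1.0, -0.8], [-0.4, 0.3], [-0.6, -0.3], [-0.2, -0.2], [-0.5, 0.1], [0.2, 1.1], [0.2, 0.8], [0.7, 0.1], [0.4, -0.4], [0.5, -0.3], [0.1, 0.1]]
[ 0.0037  0.0004 -0.0272 -0.0022] [ 0.56319191 -0.2416341   0.14982309]
[[-0.1, 0.1], [0.7, 0.0], [-0.1, 0.9], [-0.2, 0.5], [0.0, -0.3], [0.3, -0.5], [0.1, 0.2], [-0.3, 0.1], [-0.5, -0.9], [-0.8, -0.6], [-0.2, 0.4], [-0.3, -0.2], [0.0, -0.4], [-0.3, -0.1], [0.3, 0.8], [0.5, 0.5], [0.7, 0.5], [-0.0, 0.0], [0.5, -0.8], [-0.4, -0.4]]
[([0.495, -0.279, 0.104], 0.84)]
```

```bash
sed -i 's/^O=.*/O=np.array([.5620,-.2413,.152]); YAW=-.027/' h.py; python3 - <<'E'
from h import *
M=q(tool_block())
gripper_to(.044)
r.move_to(tcp([-.084,-.038,.07]),M)
print(r.move_l(tcp([-.084,-.038,-.010]),vel=.08,guard=15), T.current_ee_pos()-tcp([-.084,-.038,-.010]))
gripper_to(.0,f_grip=45); print("grip",T.current_opening(),T.current_finger_force(), T.current_wrist_force())
p0=T.current_ee_pos()
print(r.move_l(p0+block()[:,2]*.031,vel=.04,guard=40),T.current_wrist_force())
print("lift",(T.current_ee_pos()-p0)@block()[:,2],T.current_opening(),T.current_t())
im=vision.snapshot("scene"); c=cv2.resize(im[230:370,130:330],None,fx=4,fy=4,interpolation=cv2.INTER_CUBIC)
cv2.imwrite("pics/s1.png",c[:,:,::-1])
E
```

```text
False [ 8.61367930e-05 -2.12186564e-04  4.20540566e-04]
grip 0.015474246383085883 45.00038981437683 [-5.62026551 -0.44179339  0.77832593]
True [ 4.31245512 -1.68673749 -2.78164677]
lift 0.02797564803807239 0.015561380085581875 7.0
```

View pics/s1.png

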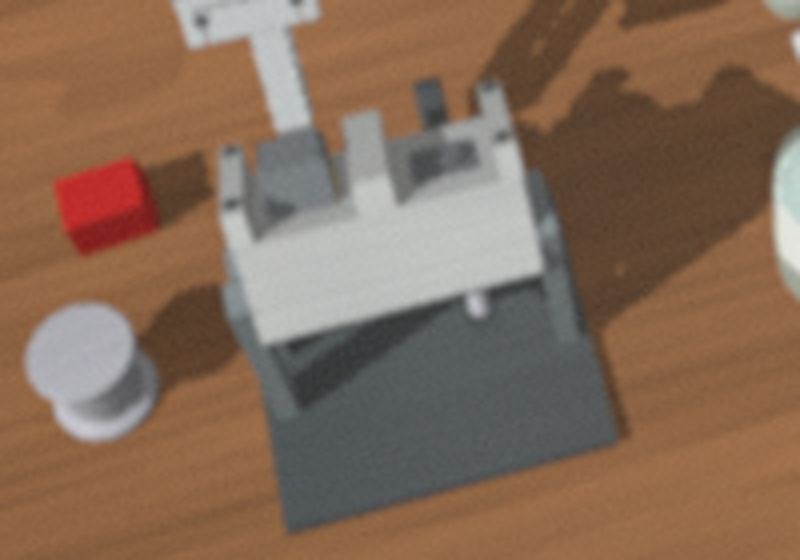

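The module in nest b (crop at 295,170) now stands proud and the rod is at its stop, 28 mm up. The blank is still down. Next I'll grip the module.

```bash
python3 - <<'E'
from h import *
r.hold(.3)
gripper_to(.044); bz=block()[:,2]
r.move_l(T.current_ee_pos()+bz*.05,vel=.15)
gripper_to(.064)
r.move_l(tcp([0,-.038,.075]),vel=.2)
print(r.move_l(tcp([0,-.038,.0215]),vel=.06,guard=8), (T.current_ee_pos()-tcp([0,-.038,.0215]))@bz)
gripper_to(.0,f_grip=45); print("grip",T.current_opening(),T.current_finger_force(),T.current_wrist_force())
p0=T.current_ee_pos()
print(r.move_l(p0+bz*.05,vel=.05,guard=40),T.current_wrist_force(),T.current_opening())
if T.current_opening()>.03: r.move_l(p0+bz*.16,vel=.15); print(T.current_opening(),T.current_wrist_force())
vision.snapshot("scene"); im=vision.snapshot("scene"); cv2.imwrite("pics/s2.png",im[:,:,::-1])
for c in("scene","top"):
    if c=="top": vision.snapshot(c)
    for n in("tray","spray_bottle","flux_jar","module_mid"): print(c,n,[(np.round(d["at"],3).tolist(),round(d["score"],2)) for d in models.mark_of(n,c)][:3])
print(T.current_ee_pos(),np.round(T.current_joints(),2),T.current_t())
E
```

```text
False 0.0002087274580711608
grip 0.03583768646393293 45.0009548664093 [-1.97973658  0.03533718  1.93409   ]
False [-0.54925418 -0.2530843  -1.22431797] 0.03535486278354133
0.0355377771566941 [-0.09945274 -0.38615728 -2.08281746]
scene tray [([0.326, 0.251, 0.002], 0.71), ([0.59, 0.192, 0.001], 0.65)]
scene spray_bottle [([0.607, 0.008, 0.002], 0.6)]
scene flux_jar [([0.412, 0.046, -0.001], 0.69)]
scene module_mid [([0.482, -0.281, 0.295], 0.89), ([0.451, -0.407, 0.019], 0.81)]
top tray []
top spray_bottle [([0.612, 0.007, 0.001], 0.57)]
top flux_jar [([0.411, 0.046, 0.002], 0.63)]
top module_mid [([0.482, -0.275, 0.288], 0.82), ([0.572, -0.208, 0.131], 0.47), ([0.494, -0.201, 0.1], 0.19)]
[ 0.46697605 -0.27665484  0.31429072] [-0.94 -0.02  1.77  0.46  1.1  -1.06] 13.7583
```

View pics/s2.png

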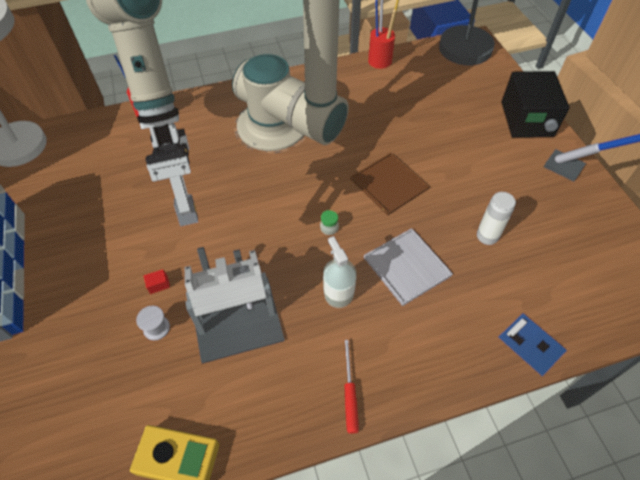

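```bash
cat >> h.py <<'E'
from scipy.optimize import least_squares
_v=None
def _fk(j,v):
    f=Rn.from_euler('z',j[0]); u=f*Rn.from_euler('y',j[1]); w=f*Rn.from_euler('y',j[1]+j[2])
    t=w*Rn.from_euler('zyz',[j[3],j[4],0][::1] if 0 else [0,0,0])*Rn.from_matrix((Rn.from_euler('z',j[3])*Rn.from_euler('y',j[4])*Rn.from_euler('z',j[5])).as_matrix())
    el=f.apply([v[4],0,v[0]])+u.apply([v[5],0,v[1]]); wr=el+w.apply([0,0,v[2]])
    return el,wr,wr+t.apply([0,0,v[3]]),t.as_matrix()
def fitfk():
    S=[]
    for p in ([-.084,-.038,0],[0,0,.1],[0,.1,.2],[-.1,.1,.1],[.05,-.1,.15],[-.15,0,.2]):
        j=inverse_kinematics(tcp(p),q(tool_block()))
        if j is not None: S.append((j,tcp(p)))
    s=least_squares(lambda v:np.concatenate([_fk(j,v)[2]-p for j,p in S]),[.3,.4,.4,.2,0,0])
    print("fk",np.round(s.x,4),abs(s.fun).max()); return s.x
E
python3 - <<'E'
from h import *
v=fitfk(); j0=np.array(T.current_joints())
e=_fk(j0,v); print(e[2]-T.current_ee_pos()); print(np.round(e[3].T@Rn.from_quat(T.current_tool_rot(),scalar_first=True).as_matrix(),2).tolist())
for X in (.59,.61):
  for th in (18,22,26,30):
    for az in (-12,-6,0,6,12):
        M=tool_place(np.radians(az),np.radians(th)); L=[]
        for up in (0,.03,.07,.12):
            # module centre when its low edge rests on the tray floor
            t=np.radians(th); c=np.array([X,.194,.004+.024*np.sin(t)+.018*np.cos(t)+.002+up])
            j=inverse_kinematics(c-.0255*M[:,2],q(M)); L.append(None if j is None else np.round(j,2).tolist())
        if L[0] is not None: print(X,th,az,L[0],[l is not None for l in L], L[2], np.round(_fk(L[0],v)[1],2))
E
```

```text
fk [ 0.284   0.5797  0.4203  0.5419 -0.0591 -0.0193] 0.025234858409067362Traceback (most recent call last):
  File "<stdin>", line 3, in <module>
NameError: name '_fk' is not defined
```

```bash
sed -i 's/_fk/fk/g' h.py; python3 - <<'E'
from h import *
import itertools
j0=np.array(T.current_joints()); R=Rn.from_quat(T.current_tool_rot(),scalar_first=True).as_matrix()
for s4,s5 in itertools.product((1,-1),(1,-1)):
    e=fk(j0*[1,1,1,s4,s5,1],[.3,.4,.4,.2,0,0])[3]; print(s4,s5,np.round(e[:,2],3),np.round(R[:,2],3))
# UR-like alternatives
f=lambda seq:[Rn.from_euler(a,x) for a,x in seq]
for s in itertools.product((1,-1),repeat=2):
    z=(Rn.from_euler('z',j0[0])*Rn.from_euler('y',j0[1]+j0[2]+s[0]*j0[3])*Rn.from_euler('z',s[1]*j0[4])).as_matrix(); print(s,np.round(z.T@R,2).tolist())
E
```

```text
1 1 [ 0.496 -0.012 -0.868] [ 0.496 -0.012 -0.868]
1 -1 [ 0.032 -0.708  0.705] [ 0.496 -0.012 -0.868]
-1 1 [-0.138 -0.477 -0.868] [ 0.496 -0.012 -0.868]
-1 -1 [ 0.666 -0.243  0.705] [ 0.496 -0.012 -0.868]
(1, 1) [[0.76, 0.29, 0.59], [-0.14, 0.95, -0.28], [-0.64, 0.13, 0.76]]
(1, -1) [[-0.33, -0.94, -0.12], [0.7, -0.33, 0.64], [-0.64, 0.13, 0.76]]
(-1, 1) [[0.45, 0.46, 0.77], [0.47, 0.61, -0.64], [-0.76, 0.65, 0.05]]
(-1, -1) [[-0.64, -0.76, 0.07], [0.08, 0.02, 1.0], [-0.76, 0.65, 0.05]]
```

```bash
python3 - <<'E'
s=open('h.py').read(); i=s.index("from scipy.optimize")
s=s[:i]+'''from scipy.optimize import least_squares
def fk(j,v):
    E=Rn.from_euler; f=E('z',j[0]); u=f*E('y',j[1]); w=u*E('y',j[2]); a=w*E('z',j[3])*E('y',j[4]); t=a*E('z',j[5])
    el=f.apply([v[4],0,v[0]])+u.apply([0,0,v[1]]); wr=el+w.apply([v[5],0,v[2]])
    return el,wr,wr+a.apply([v[6],0,v[3]]),t.as_matrix()
def fitfk():
    S=[]; rng=np.random.default_rng(0)
    for _ in range(25):
        p=tcp(rng.uniform([-.2,-.1,.0],[.1,.5,.3])); M=Rn.from_matrix(tool_block())*Rn.from_rotvec(rng.normal(0,.3,3))
        j=inverse_kinematics(p,M.as_quat(scalar_first=True))
        if j is not None: S.append((j,p))
    s=least_squares(lambda v:np.concatenate([fk(j,v)[2]-p for j,p in S]),[.3,.4,.4,.2,0,0,0])
    print("fk",len(S),np.round(s.x,4).tolist(),abs(s.fun).max()); return s.x
'''
open('h.py','w').write(s)
E
python3 - <<'E'
from h import *
v=fitfk()
for X in (.59,.61):
  for th in (18,24,30):
    for az in (-12,-6,0,6,12):
        M=tool_place(np.radians(az),np.radians(th)); L=[]; t=np.radians(th)
        for up in (0,.03,.07,.12):
            c=np.array([X,.194,.004+.024*np.sin(t)+.018*np.cos(t)+.002+up])
            j=inverse_kinematics(c-.0255*M[:,2],q(M)); L.append(None if j is None else np.round(j,2).tolist())
        if L[0] is not None: print(X,th,az,L[0],[l is not None for l in L], L[2], np.round(fk(L[0],v)[1],2))
E
```

```text
fk 24 [0.1521, 0.645, 0.4326, 0.3887, -0.0062, 0.0681, 0.0086] 0.07930620663798388
0.59 18 -12 [0.68, 0.84, 2.45, 4.0, 1.35, -1.46] [True, True, True, True] [0.68, 0.63, 2.43, 4.05, 1.2, -1.64] [0.27 0.22 0.16]
0.59 18 -6 [0.59, 0.87, 2.54, 3.81, 1.46, -1.4] [True, True, True, True] [0.59, 0.64, 2.51, 3.84, 1.26, -1.57] [0.25 0.17 0.17]
0.59 18 0 [0.49, 0.92, 2.62, 3.6, 1.61, -1.39] [True, True, True, True] [0.49, 0.66, 2.58, 3.62, 1.35, -1.52] [0.24 0.13 0.17]
0.59 18 6 [0.35, 0.99, 2.68, 3.38, 1.77, -1.44] [True, True, True, True] [0.35, 0.69, 2.65, 3.38, 1.44, -1.52] [0.24 0.09 0.17]
0.59 24 -12 [0.65, 0.71, 2.42, 4.0, 1.15, -1.57] [True, True, True, True] [0.65, 0.52, 2.38, 4.1, 1.0, -1.79] [0.28 0.21 0.21]
0.59 24 -6 [0.57, 0.73, 2.5, 3.79, 1.22, -1.51] [True, True, True, True] [0.57, 0.51, 2.45, 3.87, 1.02, -1.7] [0.27 0.17 0.21]
0.59 24 0 [0.46, 0.76, 2.57, 3.58, 1.32, -1.48] [True, True, True, True] [0.46, 0.51, 2.52, 3.63, 1.05, -1.63] [0.26 0.13 0.21]
0.59 24 6 [0.34, 0.79, 2.63, 3.36, 1.42, -1.51] [True, True, True, True] [0.34, 0.51, 2.57, 3.38, 1.1, -1.59] [0.25 0.09 0.2
[... 1988 characters left out ...]
e, True] [0.19, 0.51, 2.56, 3.12, 1.08, -1.57] [0.27 0.05 0.21]
0.61 30 -12 [0.58, 0.61, 2.35, 4.02, 0.92, -1.74] [True, True, True, False] [0.58, 0.43, 2.29, 4.18, 0.79, -1.98] [0.31 0.21 0.24]
0.61 30 -6 [0.5, 0.61, 2.41, 3.8, 0.95, -1.66] [True, True, True, True] [0.5, 0.41, 2.36, 3.94, 0.76, -1.88] [0.31 0.17 0.24]
0.61 30 0 [0.41, 0.61, 2.47, 3.57, 0.99, -1.6] [True, True, True, True] [0.41, 0.4, 2.41, 3.67, 0.75, -1.76] [0.3  0.13 0.24]
0.61 30 6 [0.3, 0.62, 2.51, 3.34, 1.04, -1.57] [True, True, True, True] [0.3, 0.39, 2.45, 3.4, 0.75, -1.66] [0.29 0.09 0.24]
0.61 30 12 [0.19, 0.62, 2.54, 3.12, 1.07, -1.57] [True, True, True, True] [0.19, 0.39, 2.47, 3.11, 0.76, -1.56] [0.29 0.06 0.25]
```

```bash
sed -i "s/el=f.apply(\[v\[4\],0,v\[0\]\])/el=f.apply([v[4],v[7],v[0]])/; s/\[.3,.4,.4,.2,0,0,0\])/[.3,.4,.4,.2,0,0,0,0])/" h.py
cat >> h.py <<'E'
AZ,TH,XY=np.radians(-6),np.radians(20),np.array([.595,.194])
def place(up,th=TH):   # TCP, R with the module's low edge 'up' above the tray floor
    M=tool_place(AZ,th); c=np.array([*XY,.004+.024*np.sin(th)+.018*np.cos(th)+up]); return c-.0255*M[:,2],M
E
python3 - <<'E'
from h import *
v=fitfk(); j0=np.array(T.current_joints())
jv=j0.copy(); jv[0]=.57
p,M=place(.10); jh=inverse_kinematics(p,q(M)); print("hover",np.round(jh,2),p)
def path(a,b):
    for s in np.linspace(0,1,9):
        el,wr,t,R=fk(a+s*(b-a),v); print(np.round(t,3),"tip",np.round(t+.045*R[:,2],3),"wr",np.round(wr,2),"back",np.round(t-.16*R[:,2],2),"modx",np.round(R[:,0],1))
path(j0,jv);print();path(jv,jh)
E
```

```text
fk 24 [0.1368, 0.6297, 0.4211, 0.3653, -0.0, 0.0604, -0.0, 0.0694] 5.787288426262194e-10
hover [ 0.58  0.5   2.46  3.87  1.09 -1.7 ] [0.57116911 0.19650473 0.13784446]
[ 0.467 -0.277  0.314] tip [ 0.489 -0.277  0.275] wr [ 0.29 -0.27  0.63] back [ 0.39 -0.27  0.45] modx [-0.9  0.  -0.5]
[ 0.511 -0.184  0.314] tip [ 0.533 -0.181  0.275] wr [ 0.33 -0.21  0.63] back [ 0.43 -0.2   0.45] modx [-0.9 -0.1 -0.5]
[ 0.536 -0.085  0.314] tip [ 0.557 -0.078  0.275] wr [ 0.37 -0.15  0.63] back [ 0.46 -0.11  0.45] modx [-0.8 -0.3 -0.5]
[0.543 0.017 0.314] tip [0.562 0.028 0.275] wr [ 0.39 -0.08  0.63] back [ 0.47 -0.02  0.45] modx [-0.7 -0.4 -0.5]
[0.53  0.118 0.314] tip [0.546 0.133 0.275] wr [ 0.39 -0.    0.63] back [0.47 0.07 0.45] modx [-0.6 -0.6 -0.5]
[0.498 0.215 0.314] tip [0.512 0.233 0.275] wr [0.39 0.07 0.63] back [0.45 0.15 0.45] modx [-0.5 -0.7 -0.5]
[0.449 0.305 0.314] tip [0.459 0.325 0.275] wr [0.37 0.14 0.63] back [0.41 0.23 0.45] modx [-0.4 -0.8 -0.5]
[0.384 0.384 0.314] tip [0.39  0.405 0.275] wr [0.33 0.21 0.63] back [0.36 0.31 0.45] modx [-0.2 -0.8 -0.5]
[0.305 0.449 0.314] tip
[... 357 characters left out ...]
28 0.51] back [0.27 0.46 0.43] modx [-0.5 -0.5 -0.7]
[0.276 0.641 0.403] tip [0.272 0.686 0.396] wr [0.31 0.28 0.46] back [0.29 0.48 0.43] modx [-0.8 -0.2 -0.6]
[0.364 0.638 0.417] tip [0.372 0.682 0.418] wr [0.3  0.28 0.41] back [0.34 0.48 0.41] modx [-0.9  0.2 -0.4]
[0.469 0.588 0.389] tip [0.491 0.627 0.393] wr [0.29 0.27 0.36] back [0.39 0.45 0.38] modx [-0.8  0.5 -0.2]
[0.556 0.49  0.321] tip [0.591 0.519 0.321] wr [0.27 0.26 0.32] back [0.43 0.39 0.32] modx [-0.6  0.8 -0. ]
[0.597 0.354 0.228] tip [0.639 0.367 0.221] wr [0.25 0.25 0.29] back [0.45 0.31 0.25] modx [-0.3  1.   0.1]
[0.571 0.197 0.138] tip [0.613 0.192 0.122] wr [0.23 0.23 0.26] back [0.42 0.21 0.19] modx [ 0.1  1.  -0. ]
```

```bash
python3 - <<'E'
from h import *
v=np.array([.1368,.6297,.4211,.3653,0,.0604,0,.0694]); j0=np.array(T.current_joints())
p,M=place(.10); jh=np.array(inverse_kinematics(p,q(M))); jv=j0.copy(); jv[0]=.3; j2=jh-[0,.4,0,0,0,0]
for s in np.linspace(0,1,7):
    t,R=fk(jv+s*(j2-jv),v)[2:]; print(np.round(t,2),np.round(t-.12*R[:,2],2))
low=min(fk(jv+s*(j2-jv),v)[2][2] for s in np.linspace(0,1,50)); print(low)
if low>.29:
    r.movej(jv); r.movej(j2); r.movej(jh)
    print(T.current_opening(),T.current_ee_pos()-p,T.current_wrist_force(),T.current_t())
    im=vision.snapshot("scene"); cv2.imwrite("pics/s3.png",im[:,:,::-1])
    for c in("scene","top"):
        if c=="top": vision.snapshot(c)
        for n in("tray","module_mid"): print(c,n,[(np.round(d["at"],3).tolist(),round(d["score"],2)) for d in models.mark_of(n,c)][:3])
E
```

```text
[0.41 0.35 0.31] [0.39 0.3  0.42]
[0.34 0.49 0.37] [0.34 0.39 0.44]
[0.33 0.56 0.46] [0.32 0.44 0.48]
[0.38 0.55 0.54] [0.35 0.44 0.52]
[0.47 0.47 0.55] [0.4  0.39 0.52]
[0.54 0.34 0.49] [0.43 0.29 0.46]
[0.53 0.17 0.37] [0.41 0.18 0.37]
0.31432110761654247
0.035658575413078784 [0.00023255 0.00012663 0.00094869] [ 0.5659883  -0.98960165 -0.29533436] 19.8167
scene tray [([0.588, 0.195, 0.001], 0.74), ([0.327, 0.254, 0.0], 0.71)]
scene module_mid [([0.453, -0.405, 0.02], 0.9), ([0.6, 0.189, 0.136], 0.61)]
top tray [([0.588, 0.194, 0.002], 0.76), ([0.329, 0.246, 0.001], 0.57)]
top module_mid [([0.448, -0.402, 0.018], 0.91), ([0.598, 0.195, 0.129], 0.69), ([0.57, 0.424, -0.0], 0.22)]
```

View pics/s3.png

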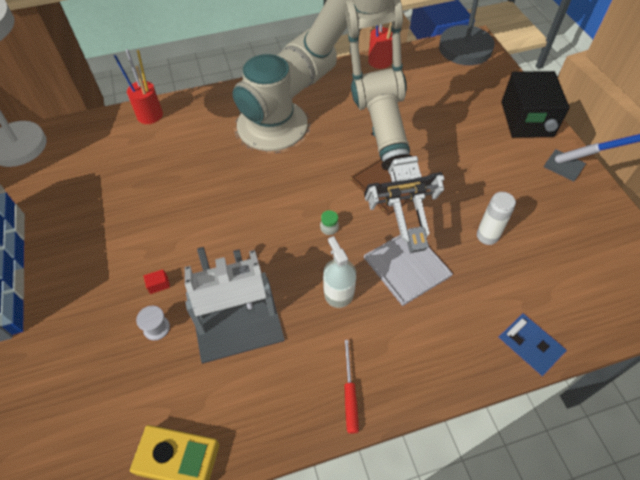

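The module is over the steel tray at (417,238) with the brass terminals facing up. I'll lower it until it touches, then release.

```bash
python3 - <<'E'
from h import *
p,M=place(.02); r.move_l(p,vel=.1)
p,M=place(-.006); print(r.move_l(p,vel=.02,guard=4),T.current_ee_pos()-p,T.current_wrist_force())
gripper_to(.0,f_grip=5); r.hold(.2); gripper_to(.056); r.hold(.4)
print(r.move_l(T.current_ee_pos()-.09*M[:,2],vel=.1,guard=12),T.current_t())
r.move_l(T.current_ee_pos()+[0,0,.1],vel=.15)
im=vision.snapshot("scene"); c=cv2.resize(im[200:320,340:480],None,fx=4,fy=4,interpolation=cv2.INTER_CUBIC); cv2.imwrite("pics/s4.png",c[:,:,::-1])
for n in("module_mid","blank_mid","spray_bottle","flux_jar"): print(n,[(np.round(d["at"],3).tolist(),round(d["score"],2)) for d in models.mark_of(n,"scene")][:4])
print(T.current_t())
E
```

```text
True [ 2.40087573e-04 -3.51955037e-05  5.45307994e-03] [-0.29622297  0.81734541  2.98151541]
False 24.425
module_mid [([0.45, -0.406, 0.017], 0.77), ([0.59, 0.193, 0.029], 0.63)]
blank_mid [([0.573, -0.197, 0.13], 0.42)]
spray_bottle [([0.61, 0.006, -0.001], 0.76)]
flux_jar [([0.412, 0.044, 0.001], 0.56)]
25.4917
```

View pics/s4.png

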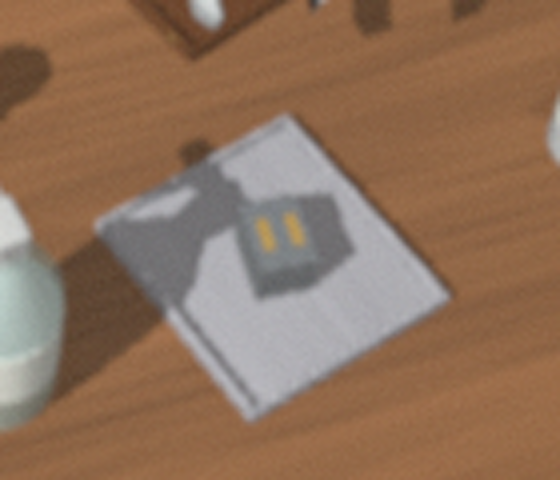

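The module sits terminals-up inside the tray (crop at 280,235). I'll check it's flat with a projected-box overlay before handing in.

```bash
python3 - <<'E'
from h import *
import itertools
def obs(c):
    vision.snapshot(c); K=vision.get_calibration(c); C=Rn.from_quat(K["orientation"],scalar_first=True).as_matrix()
    for d in models.regions_of("module_mid",c):
        m=np.array(d["pixels"]); y,x=np.nonzero(m); ray=C@[(x.mean()-K["cx"])/K["fx"],(y.mean()-K["cy"])/K["fy"],1]
        g=np.array(K["position"]); g=g+ray*(.022-g[2])/ray[2]
        if np.hypot(*(g[:2]-XY))<.06: return m,K,C
cor=np.array(list(itertools.product((-1,1),repeat=3)))*[.018,.018,.024]
o=[(c,obs(c)) for c in("scene","top")]
for c,x in o: print(c,None if x is None else x[0].sum())
o=[x for c,x in o if x is not None]
def sc(x,y,yaw,tilt):
    M=tool_place(yaw,tilt); R=np.c_[np.cross(M[:,0],-M[:,2]),M[:,0],-M[:,2]]
    W=cor@R.T; W=W+[x,y,.004-W[:,2].min()]; s=0
    for m,K,C in o:
        d=(W-K["position"])@C; uv=d[:,:2]/d[:,2:]*K["fx"]+[K["cx"],K["cy"]]
        h=np.zeros(m.shape,np.uint8); cv2.fillConvexPoly(h,cv2.convexHull(np.round(uv*16).astype(np.int32)),1,shift=4)
        s+=(m&(h>0)).sum()/(m|(h>0)).sum()
    return s/len(o)
for t in(0,10,20,45,90):
    print(t,max((round(sc(.595+a,.194+b,AZ+w,np.radians(t)),3),a,b,round(w,2)) for a in np.arange(-.012,.013,.004) for b in np.arange(-.012,.013,.004) for w in np.arange(-.3,.31,.1)))
E
```

```text
scene 411
top 454
0 (np.float64(0.872), np.float64(-0.008), np.float64(0.0), np.float64(-0.1))
10 (np.float64(0.847), np.float64(-0.008), np.float64(0.0), np.float64(0.0))
20 (np.float64(0.812), np.float64(-0.004), np.float64(0.0), np.float64(0.0))
45 (np.float64(0.818), np.float64(-0.004), np.float64(-0.004), np.float64(0.1))
90 (np.float64(0.817), np.float64(-0.008), np.float64(0.0), np.float64(0.0))
```

Flat is the best fit, with the module near the tray centre and inside the limits. Handing in.

```bash
python3 -c "
from h import *
print(T.current_wrist_force()); print(r.sign_off(), T.current_t())"
```

```text
[-0.57043291  0.28142222  0.22990465]
the job is handed in; nothing more can be done
the job is handed in; nothing more can be done
```

The job is handed in: rod b lifted the module to its stop, and the module now lies terminals-up near the centre of the steel tray. The blanking block, bottle and jar showed no movement in the last camera check; the spool and can were not re-measured, and hand-in returned no verdict.

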